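# Open the vacuum tap for the neck blank

## Robot

A 6-joint arm with a two-finger parallel gripper is mounted at the origin on the work surface. World frame = base frame: x ahead of the robot, y to its left, z up, the work surface at z = 0. Lengths are in m, angles in rad, forces in N, time in s.
With the tool pointing down it reaches from about 0.275 to 0.75 m from the base axis. Payload 10.2 kg.
Tool frame: the origin (TCP) lies midway between the tips of the shut fingers; the grasp point (between the pads) lies 19 mm behind it (env.hold_point_z is the distance from the TCP to the grasp point, in m); x points along the fingers, z is the direction in which the jaws open and shut, and the axes are right-handed (so a half turn about x gives the same grasp; the last joint's range is limited). The gripper opens to 85 mm and grips with 20 to 120 N. Pads are 22 mm wide; open, the fingers measure 114 mm over their backs; the gripper's body (76 mm by 85 mm) begins 54 mm behind the grasp point. The pads swing forward as they close: fully open they stand 13 mm farther back than shut.
Start: joints at [0.926, 0.313, 1.498, -0, 1.331, -0.223], TCP at [0.215, 0.479, 0.231] pointing down, gripper open.
Joint ranges: [-2.94, 2.94], [-0.97, 2.17], [0.19, 2.56], [-1.23, 4.37], [0.02, 3.11], [-2.88, 2.88]. Speed limits (rad/s): [2.39, 2.39, 3.01, 3.14, 3.14, 3.14].

## Interface

Orientations are given as a unit quaternion [x, y, z, w].
In Python, from bench import env, kinematics, monitor, eyes, job gives the robot as it stands. The module is installed in compiled form; this text tells all that it offers. Calls block until the motion is done:
- env.reach(position, orientation): joint-space move of the TCP to a pose.
- env.movel(position, velocity=0.15, frame=None, guard=None): straight line of the TCP; frame=None keeps the orientation; velocity is the mean speed in m/s. With guard (N) it stops when the force on the tool has changed by that much, and returns True; else False.
- env.set_joints(angles): joint-space move.
- env.release() and env.close_gripper(effort=None): open the fingers fully, or close them until they stop; effort is the grip in N (None keeps the last).
- env.hold(seconds).
- kinematics.ik(position, orientation): joint angles nearest the present ones, or None.
- monitor.sense(): the state.
- eyes.grab_frame(name): name is "side" or "top"; returns a dict with "frame" (384x512x3 uint8, red, green, blue), "mtx" (3x3 intrinsics, pixels), "view" (4x4, takes a point from world to camera coordinates). Camera axes: x right, y down, z forward; pixel columns grow to the right and rows downward; lengths in m; the calibration is good to about 2 mm. A picture is of the moment at which its call begins. There is no depth.
A pose or a line that the arm cannot do raises env.MotionError and nothing moves.
- job.hand_in(): hands the job in, once; it reports no verdict.
The state is a dict: "clock": time; "joints": joint angles; "qvel": joint speeds; "joint_efforts": joint torques, N m; "position": TCP position; "ee_rot": TCP orientation; "contact_force": force on the tool from outside, world axes, zero at the start; "ft_torque": the same for the moment, N m; "finger_gap": opening from 0.0 (shut) to 1.0 (fully open).
Only numpy, scipy, OpenCV 4.12 (cv2) and the standard library are available. Lean on these libraries where they do the work, as an engineer would, in place of code of your own. Each camera call takes 0.05 s, during which the arm holds its last target.

## Task

Switch on the suction under the dark wooden neck blank on the vacuum clamping board: follow the copper pipe from the round pod under the blank back to its tap, and turn that tap's bar handle fully open, so that it lies in line with its pipe. Do not knock or turn the two other taps close beside it, and let go of the handle when you are done.

Things in the scene. Friction and masses are not known exactly. Their poses are not given: they have to be found in the camera images.
- tap_a_grip (a point): On the turning axis of the tap to open: a steel bar handle 40 mm long, 12 thick, 30 tall, on edge on a brass boss. The point is 12 mm below the bar's top, 18 above its underside, 42 above the plywood board (itself 40 high). x runs along the bar, z up. Its copper pipe leads away from the robot to a pod 150 mm off that carries the blank; the blank starts 85 mm from the axis, its top 50 to 68 above the board.
- tap_a (a joint): Turn of that handle, rad: 0 = shut, bar along the row of taps, across its pipe; 1.571 = fully open, bar in line with its pipe; a stop at 1.62. Grows clockwise seen from above. Starts at 0.35 to 0.75, takes about 0.05 N m and stays where it is left.
- tap_b: Handle of another tap, same shape and size, its pipe leading to an empty pod. The three taps stand in one row, in any order, 80 mm between axes, at one height. Origin: one end of the bar, 20 mm from its axis, at the handle's foot, 26 mm below the grip height; x along the bar, outwards. Set at any angle, turns as easily; must stay as it is.
- tap_c: Handle of the third tap, same shape and size, its short pipe closed by a brass cap. Origin and axes as for tap_b. Set at any angle; must stay as it is.

How it is judged:
At the end, for the whole second after the job is handed in: The chosen tap's handle is at rest within 12 degrees of in line with its pipe (joint above 1.361 rad), and the ends of the two other handles are within 6 mm of where they were (about 17 degrees) (value of joint tap_a above 1.361 rad and velocity of joint tap_a between -0.05 and 0.05 rad/s and distance of each of tap_b, tap_c from where it was at the start of the episode below 0.006 m); the robot touches nothing.
It fails at once if a neighbouring tap is turned: the end of its handle is more than 6 mm from where it was (distance of any of tap_b, tap_c from where it was at the start of the episode above 0.006 m).
It fails at once if a neighbouring tap is knocked with more than 6 N (contact force between any of the fingers, the arm and tap_b above 6 N or contact force between any of the fingers, the arm and tap_c above 6 N).
It also fails if it takes over 29 s, if anything falls off the work surface, if the arm or the gripper's body presses on something with over 40 N, if the wrist force passes 120 N, or if a joint passes its speed limit or range.

## Working session

There is one attempt and no reset: what is moved stays moved. The work goes in short steps, each a Python script; the robot and the scene stay as the last script left them, time stands still between calls to the robot, and variables do not carry over. Pictures are saved under pics/ and viewed, and the job is handed in when it is done.

```bash
mkdir -p pics
python3 - <<'E'
from bench import env,kinematics,monitor,eyes
import cv2,numpy as np,pickle
d={}
for n in("top","side"):
    f=eyes.grab_frame(n);d[n]=f
    cv2.imwrite(f"pics/{n}0.png",cv2.resize(f["frame"][:,:,::-1],None,fx=1.5,fy=1.5,interpolation=cv2.INTER_CUBIC))
    V=f["view"];print(n,f["mtx"].round(1).tolist(),"cam",(-V[:3,:3].T@V[:3,3]).round(3),V[:3,:3].round(3).tolist())
pickle.dump(d,open("f0.pkl","wb"))
s=monitor.sense();print(s["clock"],s["ee_rot"],s["finger_gap"],env.hold_point_z)
E
```

```text
top [[353.8, 0.0, 259.7], [0.0, 353.8, 194.5], [0.0, 0.0, 1.0]] cam [0.445 0.038 0.762] [[0.021, -0.999, -0.032], [-0.991, -0.017, -0.133], [0.132, 0.034, -0.991]]
side [[360.9, 0.0, 254.2], [0.0, 360.9, 189.7], [0.0, 0.0, 1.0]] cam [0.29  0.526 0.468] [[-0.89, -0.456, 0.019], [-0.277, 0.505, -0.817], [0.363, -0.732, -0.576]]
0.1 [-0.38438537  0.59398011  0.38409926  0.59321436] 0.9994789409328455 0.0187
```

View pics/top0.png

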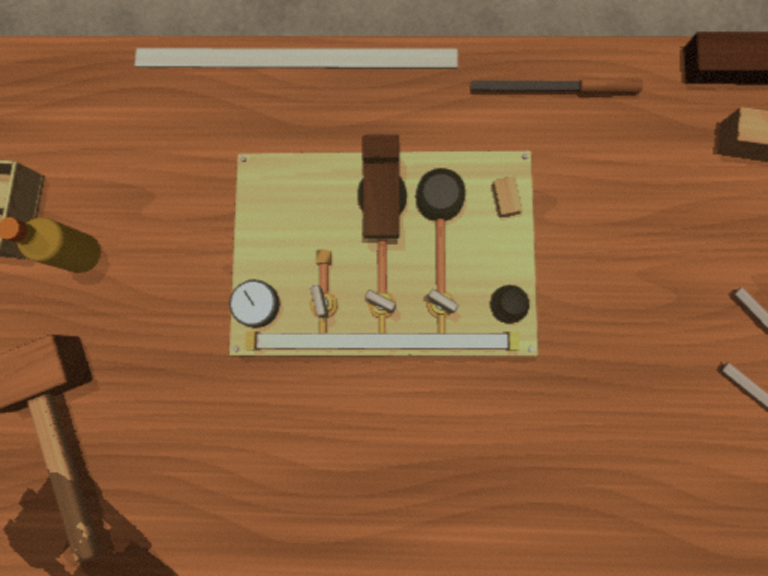

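View pics/side0.png

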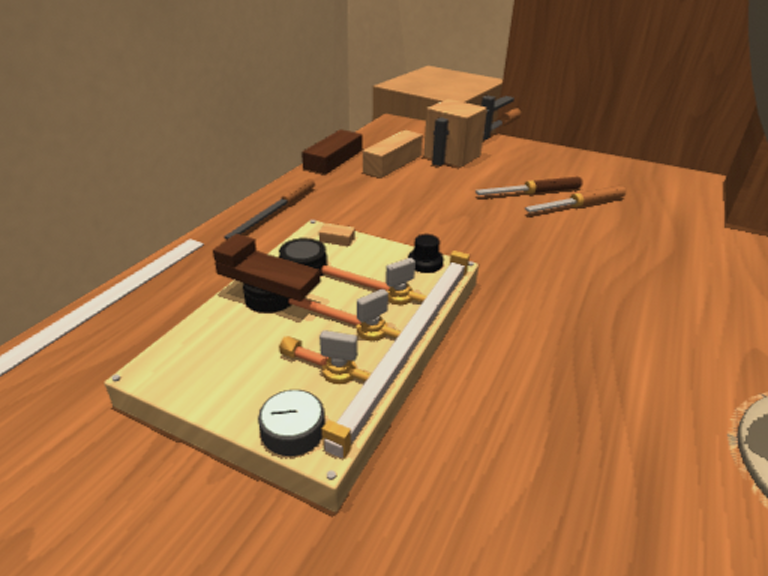

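The target is the middle tap: in the top view its handle is at about (380,301) in the 1.5x picture, and its pipe runs up to the pod under the dark blank. The capped tap is on the left at (320,301) and the empty-pod tap on the right at (443,301). I'll enlarge both views.

Run:
```python
import cv2,pickle
d=pickle.load(open("f0.pkl","rb"))
c=d["top"]["frame"][180:230,195:315,::-1];cv2.imwrite("pics/tc.png",cv2.resize(c,None,fx=6.5,fy=6.5,interpolation=cv2.INTER_CUBIC))
c=d["side"]["frame"][165:260,200:300,::-1];cv2.imwrite("pics/sc.png",cv2.resize(c,None,fx=6,fy=6,interpolation=cv2.INTER_CUBIC))
```

```text
(no output)
```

View pics/tc.png

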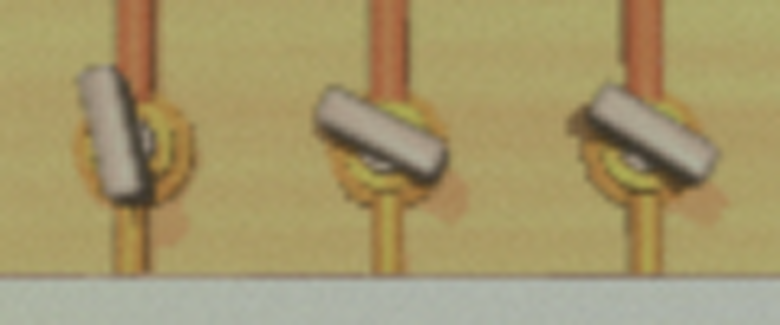

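View pics/sc.png

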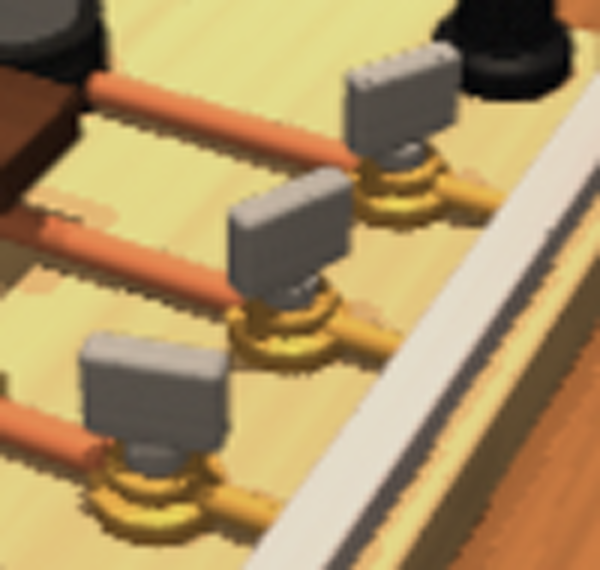

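The enlarged top crop gives these top-face centres for the three bars: capped tap (111,131), target (382,131), empty-pod tap (653,133). In the side crop the target's top centre is about (291,195). I'll work out positions and angles from those.

```bash
cat > h.py <<'E'
import numpy as np,pickle
d=pickle.load(open("f0.pkl","rb"))
def ray(n,u,v):
    f=d[n];R=f["view"][:3,:3];C=-R.T@f["view"][:3,3];return C,R.T@np.linalg.inv(f["mtx"])@np.array([u,v,1])
def onz(n,u,v,z):
    C,r=ray(n,u,v);return C+r*(z-C[2])/r[2]
T=lambda x,y:(195+x/6.5-.5+.08,180+y/6.5-.5+.08)
S=lambda x,y:(200+x/6-.42,165+y/6-.42)
E
python3 - <<'E'
from h import *
A={}
for k,p in dict(c=[(80,72),(110,66),(113,196),(142,190)],a=[(335,87),(317,118),(447,143),(432,175)],b=[(604,86),(590,112),(718,152),(702,183)]).items():
    q=np.array([onz("top",*T(*x),.094)[:2] for x in p]);A[k]=q.mean(0)
    e=(q[0]+q[1]-q[2]-q[3])/2
    print(k,q.mean(0).round(4),"bar",e.round(4),np.linalg.norm(e),"ang",np.arctan2(e[0],e[1]))
r=A["c"]-A["b"];print("row",np.linalg.norm(r),np.arctan2(r[0],r[1]))
q=[onz("side",*S(*x),.094) for x in [(230,208),(337,168),(353,180),(243,222)]];print("side a",np.mean(q,0), (np.array(q)).round(4).tolist())
C,r=ray("top",*T(382,131));D,s=ray("side",*S(291,195))
t=np.linalg.lstsq(np.c_[r,-s],D-C,rcond=None)[0];print(C+r*t[0],D+s*t[1])
from scipy.spatial.transform import Rotation as Ro
from bench import monitor
print(Ro.from_quat(monitor.sense()["ee_rot"]).as_matrix().round(3))
E
```

```text
c [0.5225 0.1524] bar [0.0365 0.011 ] 0.0381292488113012 ang 1.2772902498297798
a [0.5239 0.0726] bar [0.0161 0.0336] 0.03728419993780424 ang 0.4456677794084839
b [ 0.5245 -0.0064] bar [0.0195 0.033 ] 0.03835926125168082 ang 0.5343749756276305
row 0.15886083548436641 -0.012912807359904037
side a [0.52514157 0.07519271 0.094     ] [[0.5376, 0.0896, 0.094], [0.5194, 0.0571, 0.094], [0.5126, 0.0603, 0.094], [0.531, 0.0937, 0.094]]
[0.52398196 0.07287549 0.0921406 ] [0.52606193 0.07371992 0.09242992]
[[-0.001 -0.912  0.409]
 [-0.001  0.409  0.912]
 [-1.     0.    -0.001]]
```

```bash
cat > m.py <<'E'
import numpy as np
from scipy.spatial.transform import Rotation as Ro
AX=np.array([.5245,.0733])
def pose(q,D,z,r=.016):
    p=q-.013;e=np.array([np.sin(p),np.cos(p)]);n=np.array([np.cos(p),-np.sin(p)])
    pos=np.r_[AX+r*e-D*n,z];X=np.array([0,0,-1.]);Z=np.r_[e,0];Y=np.cross(Z,X)
    return pos,Ro.from_matrix(np.c_[X,Y,Z]).as_quat()
E
python3 - <<'E'
from m import *
from bench import env,kinematics,monitor,eyes
import cv2
print(kinematics.ik(*pose(.46,.028,.075)),kinematics.ik(*pose(1.5,.017,.075)))
env.close_gripper(20)
env.reach(*pose(.46,.028,.19))
p,o=pose(.46,.028,.076)
print(env.movel(p,velocity=.08,guard=4))
s=monitor.sense();print(s["clock"],s["position"],s["contact_force"],s["finger_gap"])
for n in("top","side"):
    f=eyes.grab_frame(n)["frame"][:,:,::-1]
    c=f[150:250,180:330] if n=="top" else f[130:260,180:330]
    cv2.imwrite(f"pics/{n}1.png",cv2.resize(c,None,fx=4.5,fy=4.5,interpolation=cv2.INTER_CUBIC))
E
```

```text
[-0.03264696  0.47472837  1.7116304   0.          0.95523389 -1.15644329] [-4.60582700e-02  5.31097547e-01  1.61642691e+00 -4.44089210e-16
  9.94068193e-01 -1.29854597e-01]
False
4.1917 [0.50641508 0.09986453 0.0764138 ] [ 0.4388149  -0.4130365  -0.14465523] -0.0006659685283951983
```

View pics/top1.png

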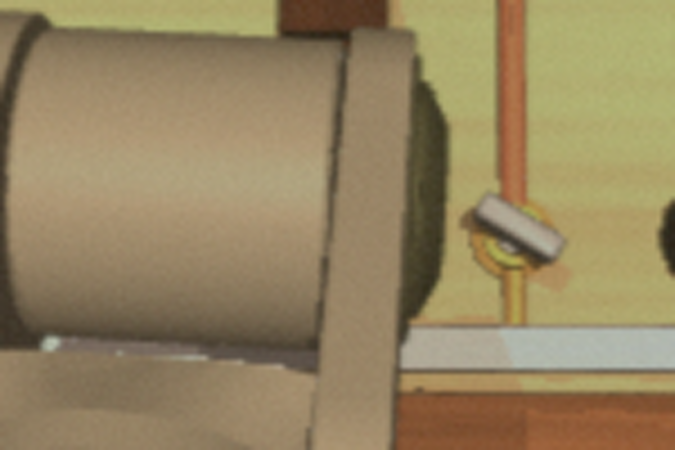

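View pics/side1.png

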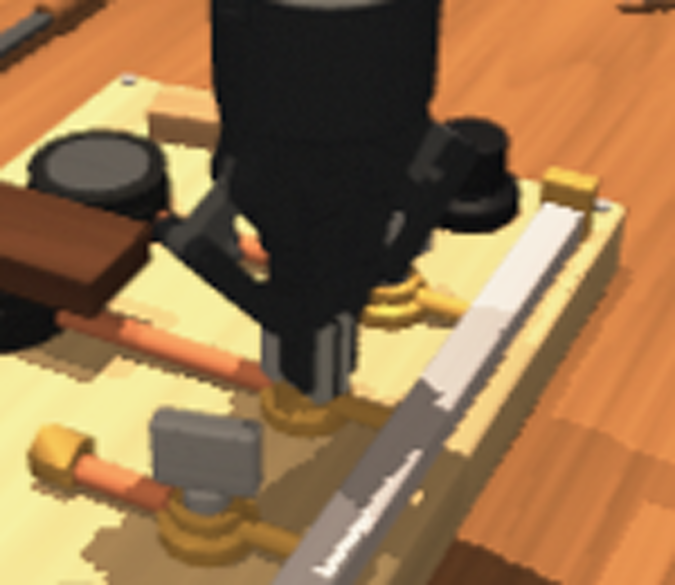

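The arm hides the taps in the top view. In the side view the shut fingertips, at about (325,385), stand just on the near side of the target's handle, clear of the capped tap and the rail. Next is the push along an arc.

Run:
```python
from m import *
from bench import env,kinematics,monitor,eyes
import cv2
p,o=pose(.46,.020,.076);env.movel(p,velocity=.04)
for q in np.linspace(.46,1.48,11):
    p,o=pose(q,.017,.076)
    h=env.movel(p,velocity=.04,frame=o,guard=15)
    s=monitor.sense();print(round(q,2),h,round(s["clock"],2),np.round(s["contact_force"],1),np.round(s["position"]-p,4))
    if h: break
f=eyes.grab_frame("side")["frame"][:,:,::-1][130:260,180:330]
cv2.imwrite("pics/side2.png",cv2.resize(f,None,fx=4.5,fy=4.5,interpolation=cv2.INTER_CUBIC))
```

```text
0.46 False 4.89 [-0.1 -0.6 -0.5] [ 0.0001 -0.     -0.    ]
0.56 False 5.14 [-1.3 -0.2  0.9] [-0.0002  0.     -0.0001]
0.66 False 5.39 [-1.9  0.2  0.1] [-0.0002  0.     -0.0001]
0.77 False 5.64 [-1.2  0.9 -0.1] [-0.0001  0.     -0.0001]
0.87 False 5.89 [-1.3  1.6 -0.2] [-0.  0. -0.]
0.97 False 6.14 [-0.4  1.6 -1.7] [-0.      0.0001  0.    ]
1.07 False 6.39 [-1.4  2.5 -0.2] [-0.  0.  0.]
1.17 False 6.64 [-1.5  2.   0.9] [-0.      0.0001  0.    ]
1.28 False 6.89 [-0.4  4.  -0. ] [-0.      0.0001  0.    ]
1.38 False 7.14 [-0.9  3.2 -0. ] [-0.      0.0001  0.    ]
1.48 False 7.39 [-0.8  3.1  0.5] [-0.  0.  0.]
```

View pics/side2.png

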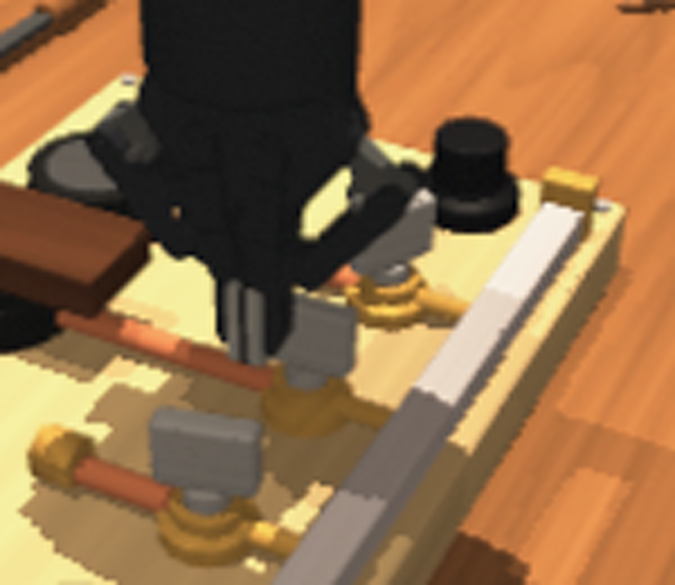

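The handle is turning with about 3 N of steady contact force. In the side view the bar now lies nearly in line with the pipe. I'll push the last few degrees with a guard, then back off and look.

Run:
```python
from m import *
from bench import env,kinematics,monitor,eyes
import cv2
for q in (1.52,1.56):
    p,o=pose(q,.017,.076)
    h=env.movel(p,velocity=.02,frame=o,guard=7)
    s=monitor.sense();print(q,h,np.round(s["contact_force"],1))
    if h:break
p,o=pose(q,.028,.076);env.movel(p,velocity=.05)
s=monitor.sense();print(np.round(s["contact_force"],1))
p,o=pose(q,.028,.22);env.movel(p,velocity=.15)
env.reach([.215,.479,.231],o) if kinematics.ik([.215,.479,.231],o) is not None else print("noik")
for n in("top","side"):
    f=eyes.grab_frame(n)["frame"][:,:,::-1]
    c=f[180:230,195:315] if n=="top" else f[165:260,200:300]
    cv2.imwrite(f"pics/{n}3.png",cv2.resize(c,None,fx=6.5 if n=="top" else 6,fy=6.5 if n=="top" else 6,interpolation=cv2.INTER_CUBIC))
print(monitor.sense()["clock"])
```

```text
1.52 False [-0.6  5.4  0.6]
1.56 False [-1.   3.9  0.7]
[-1.  -0.3 -0.2]
11.325
```

View pics/top3.png

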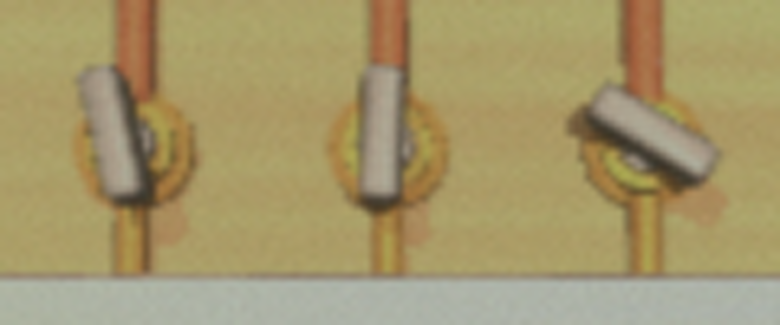

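View pics/side3.png

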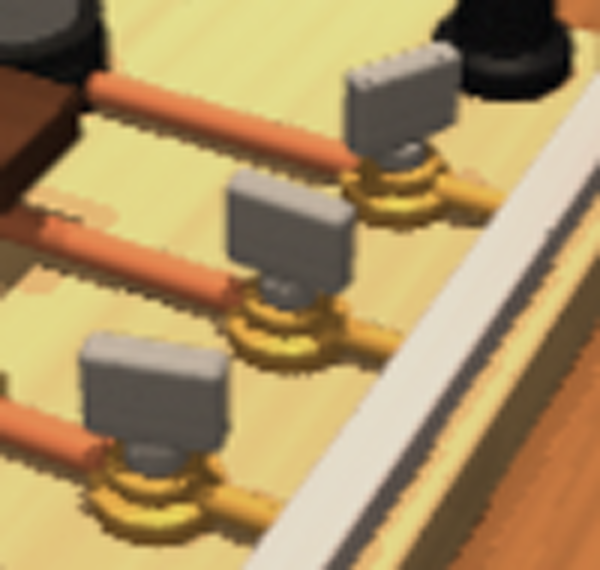

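The middle bar, from (384,66) to (381,205) in the top crop, now lies along its pipe. The two neighbours' bars show the same corner positions as before, and the arm is clear.

Run:
```python
from bench import job
job.hand_in()
```

```text
the job is handed in; nothing more can be done
```

I turned the tap feeding the pod under the dark blank (the middle one) fully open. I used the shut fingers as a pusher: they pushed the end of the bar round in an arc without gripping it, backed off, and moved well clear before I handed the job in.

- **Target tap:** in the last pictures its bar lies in line with the copper pipe, within about 2 degrees by eye.
- **Other two taps:** both look unchanged between the first and last pictures in both views.
- **Forces and time:** the contact force I read stayed under about 6 N while pushing and fell to about 1 N, close to the no-contact level, once the fingers backed off. The clock stood at about 11.3 s of the 29 s allowed.
- **Camera disagreement:** the two views differed by about 2 mm on where the tap's turning axis was, so I aimed in between. No checks failed.

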